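# Clear the setting jig: store the gauge, rock the locating block free and hold it

## Task

The setting jig has to be cleared for wiping. First put the loose medium gauge block back, upright and fully home, in its own holder (the one with two pips, whose slot fits it) and let it go; then free the tight locating block by its tab: rock it clearly to the left (as the robot sees it) and then clearly to the right while its foot is still in the socket, and ease it out. Finish while still gripping it upright and still, just clear above its socket (a finger's breadth or two) and touching nothing else, and leave the other things on the bench where they are.

Things in the scene. Friction and masses are not known exactly. Their poses are not given: they have to be found in the camera images.
- jig: Fixed aluminium setting jig, base plate 100 (x) x 130 (y) x 12 mm. Origin: centre of its underside, on the bench; x points away from the robot, y to the robot's left (turned up to 0.3 rad), z up. On it stands a socket: walls 58 mm over x, 70 mm over y, top 40 mm above the bench; 16 mm thick steel spring barrels stick out of its left and right walls to 57 mm from the centre, with brass rods to about 67 mm.
- socket_mouth (a point): Centre of the socket's open top, 40 mm above the bench; axes as the jig's. The hollow is 38 (x) x 52 (y) mm, its floor 12 mm above the bench; ribs 3 mm high at the floor leave 36 mm in y.
- catch_left (a joint): Brass spring catch in the socket's left (+y) wall: round nose of 4 mm radius, 24.5 mm above the bench, that reaches in over the left ridge of the block's foot. Value: m pushed outward, about 0 at the start, -0.004 to 0.0075; a spring pushes it inward with 12 N, plus 1 N per mm outward.
- catch_right (a joint): The same catch in the right (-y) wall, over the right ridge.
- locating_block: Steel locating block, 0.25 kg, 81 mm tall, seated in the socket. Origin: centre of its foot's underside (seated: 12 mm above the bench, axes as the jig's). Foot 36 (x) x 34 (y) mm, with a ridge along its left and right face 3 mm proud, 8 mm above the underside. Shoulder plate 44 x 50 mm, 34 to 44 mm up. On it the dark tab to grip, 14 mm thick (x), 30 mm wide (y), 44 to 81 mm up.
- tab_top (a point): Centre of the tab's top, 81 mm above the block's underside. Leaning the tab left turns the block on its foot's left bottom edge (17 mm from centre); at about 0.12 rad the right ridge snaps past its catch (about 12 N sideways). Then lean it right while raising it 8 to 11 mm: the left ridge snaps past too and the block lifts out freely. A straight pull takes over 35 N.
- gauge_medium: Loose steel gauge block, 24 (x) x 40 (y) x 64 (z) mm, 0.2 kg, with two dark dots on its top; stands upright on the bench to the robot's right of the jig. Origin: centre of its underside. The same either way round (half turn). Grip it across its 24 mm thickness (x), above 26 mm over its underside, so that the fingers stay clear of the holder.
- holder_medium: Fixed grey plastic holder with two white pips on its rim, the gauge's own: 51 (x) x 63 (y) x 31 (z) mm, origin at the centre of its underside. In its top a slot 27 (x) x 43 (y) mm, 25 mm deep, chamfered 1.5 mm, long in the holder's y. It stands in a row, at the robot's left, with two others in any order.
- slot_medium (a point): Centre of the floor of the medium holder's slot, 6 mm above the bench; axes as the holder's. The stored gauge's origin comes to rest here, its top 70 mm above the bench.
- holder_small: Fixed grey holder with one pip, 43 x 63 x 31 mm, slot 19 x 43 mm; the small gauge stands in it. Origin at the centre of its underside.
- holder_large: Fixed grey holder with three pips, 59 x 63 x 31 mm, slot 35 x 43 mm, empty and not to be used. Origin at the centre of its underside.
- gauge_small: Steel gauge, 16 x 40 x 64 mm, one dot on top, stored in the small holder, top 70 mm above the bench; leave it. Origin: centre of its underside.
- cassette_0: Bystander: tissue cassette with a wax block, 29x40x12 mm. Origin at the centre of its underside. Leave it.
- mould_a: Bystander: steel base mould, 31x43x12 mm. Origin at the centre of its underside. Leave it.
- petri_dish: Bystander: glass dish, 60 mm across, 14 mm tall. Origin at the centre of its underside. Leave it.
- ice_pack: Bystander: flat gel pack in a hard shell, 68x115x25 mm. Origin at the centre of its underside. Leave it.
- cover_glass_0: Bystander: small box with a blue lid, 33x33x20 mm. Origin at the centre of its underside. Leave it.
Mind the look-alikes: they are no part of the job. What is shaped like the gauge_medium but purple is not meant.

How it is judged:
By the outcome, as a careful person would: the job done as asked, in the order asked, and still so for the second after the job is handed in, while the arm keeps its last pose, push and grip.
It also fails if it takes over 48 s, if anything falls off the work surface, if the arm or the gripper's body presses on something with over 40 N, if the wrist force passes 120 N, or if a joint passes its speed limit or range.

## Robot

A 7-joint arm with a two-finger parallel gripper is mounted at the origin on a cart in front of the work surface, level with it; the furniture and walls round the work are solid. World frame = base frame: x ahead of the robot, y to its left, z up, the work surface at z = 0. Lengths are in m, angles in rad, forces in N, time in s.
With the tool pointing down it reaches from about 0.4 to 0.85 m from the base axis. Payload 10.4 kg.
Tool frame: the origin (TCP) lies midway between the tips of the shut fingers; the grasp point (between the pads) lies 19 mm behind it; z points along the fingers, y is the direction in which the jaws open and shut (so a half turn about z gives the same grasp; the last joint's range is limited). The gripper opens to 85 mm and grips with 20 to 120 N. Pads are 22 mm wide; open, the fingers measure 114 mm over their backs; the gripper's body (76 mm by 85 mm) begins 54 mm behind the grasp point. The pads swing forward as they close: fully open they stand 13 mm farther back than shut.
Start: joints at [1.191, 0.332, -0.065, 1.46, 0.022, 1.35, -0.088], TCP at [0.218, -0.586, 0.193] pointing down, gripper open.
Joint ranges: [-2.6, 2.6], [-0.5, 2.12], [-1.47, 1.34], [0.16, 2.42], [-1.27, 4.41], [0.06, 2.06], [-2.6, 2.6]. Speed limits (rad/s): [2.22, 2.22, 2.79, 2.79, 3.14, 3.14, 3.14].

## Interface

Orientations are given as a unit quaternion [x, y, z, w].
In Python, from workcell import manip, camera, camera_info, workorder, nets gives the robot as it stands.
- The arm moves only by the tool apply_moves, never from a script. Its argument "commands" is a list of rows, each a list of 5 numbers: the shift along the tool's x, y, z in m, then the turn about the tool's z in degrees, then the gripper command: -1 is fully open, 1 is shut, values between are in proportion. A call has 1 to 5 rows; each row shifts and turns the pose as measured when the row begins, along the tool's axes as they then stand; what a row does not reach is not made up. A row lasts 1/12 s, in which the tool goes at most 41.7 mm and 7.16 degrees, less where a joint would pass 70% of its speed; a pose out of reach is approached as far as the arm can. A call is refused whole if a number of a shift passes 0.0417 or a number of a turn 7.16, either way. A call with a gripper value outside its range is refused whole. The fingers move at their own pace and stop on an object; "squeeze" is the grip in N (left out, the last holds). Time passes only in rows, so rows that do not move let the fingers close. It gives the time, the measured TCP pose, the force and the opening at its end, in the units of the state.
- manip.get_obs(): the state, without advancing time (a new reading comes with each control period).
- camera(name): name is "side" or "top" or "wrist"; returns (picture, depth): 400x640x3 uint8, red, green, blue; 400x640 float32, m along the optical axis (not along the pixel's ray), 0 where there is no reading.
- camera_info(name): a dict with "camera_matrix" (3x3 intrinsics, pixels), "k1" (the pictures are not rectified: a ray, as slopes to the right and down, at radius r is drawn at 1 + k1 r^2 times it, then the intrinsics apply), "xyz" and "rotation" of the camera in the world; the wrist camera has in their place "T_tool_cam" (4x4, takes a point from camera to tool coordinates, whose origin is the TCP and whose axes are the flange's). Camera axes: x right, y down, z forward; pixel columns grow to the right and rows downward; lengths in m; the calibration is good to about 2 mm. A picture is of the moment at which its call begins: read the wrist's pose just before it. camera_info takes no time and is no camera call.
- workorder.hand_in(): hands the job in, once; it reports no verdict.
Trained networks look in the newest picture that a camera, given by its name, has taken for a name from the list of things; names that differ only in an ending like _2 or _b are one class to them, and where a whole thing is asked for, a point or a joint stands for the part that bears it (a point fixed in the world has none). Each returns a list of dicts, best first, with "conf" (0 to 1); they miss things now and then, are a little off and sometimes report something else, mostly with a low value. They report only what shows in the picture. A call takes as long as a camera call. They do not tell look-alikes from the thing itself.
- nets.look_for(camera, thing): "rect" ([left, top, width, height] in pixels, round what is visible of it).
- nets.place_of(camera, thing): "xy" ([column, row] in pixels: a listed point, or the origin of a listed thing).
The state is a dict: "clock": time; "joint_pos": joint angles; "joint_velocities": joint speeds; "tau": joint torques, N m; "position": TCP position; "ee_rot": TCP orientation; "ft_force": force on the tool from outside, world axes, zero at the start; "torque": the same for the moment, N m; "grip_width": opening from 0.0 (shut) to 1.0 (fully open).
Only numpy, scipy, OpenCV 4.12 (cv2) and the standard library are available. Lean on these libraries where they do the work, as an engineer would, in place of code of your own. Each camera call takes 0.05 s, during which the arm holds its last target. There are 200 camera calls.

## Working session

There is one attempt and no reset: what is moved stays moved. The work goes in short steps, Python scripts to look and compute and a tool call to move; the robot and the scene stay as the last step left them, time stands still between calls to the robot, and variables do not carry over. Pictures are saved under pics/ and viewed, about 8 in all and at most 12, crops included, and the job is handed in when it is done.

Besides the shell and the picture viewer there is one more tool, called as name(argument=value, ...) on one line, values as JSON. apply_moves: Moves the arm, as the interface text tells. Its arguments: {"type":"object","properties":{"commands":{"type":"array","items":{"type":"array","items":{"type":"number"}}},"squeeze":{"type":"number"}},"required":["commands"]}

```bash
mkdir -p pics
cat > h.py <<'E'
import numpy as np, cv2
from scipy.spatial.transform import Rotation as R
from workcell import manip, camera, camera_info, workorder, nets
def cam(name):
    o=manip.get_obs(); p,d=camera(name); i=camera_info(name)
    if name=='wrist':
        T=np.eye(4);T[:3,:3]=R.from_quat(o['ee_rot']).as_matrix();T[:3,3]=o['position'];T=T@np.array(i['T_tool_cam'])
        Rc,t=T[:3,:3],T[:3,3]
    else: 
        Rc=np.array(i['rotation']); t=np.array(i['xyz'])
        if Rc.shape!=(3,3): Rc=R.from_quat(Rc).as_matrix()
    return dict(p=p,d=d,K=np.array(i['camera_matrix']),k=i['k1'],R=Rc,t=t)
def ray(c,uv):
    q=cv2.undistortPoints(np.array([[uv]],float),c['K'],np.array([c['k'],0,0,0,0.]))[0,0]
    return np.array([q[0],q[1],1.])
def atz(c,uv,z):
    r=c['R']@ray(c,uv); return c['t']+r*(z-c['t'][2])/r[2]
def atd(c,uv):
    u,v=int(round(uv[0])),int(round(uv[1])); w=c['d'][max(v-2,0):v+3,max(u-2,0):u+3]; w=w[w>0]
    return c['t']+c['R']@ray(c,uv)*np.median(w) if w.size else None
def cloud(c):
    v,u=np.mgrid[0:400,0:640]; q=cv2.undistortPoints(np.stack([u,v],-1).reshape(-1,1,2).astype(float),c['K'],np.array([c['k'],0,0,0,0.]))[:,0]
    P=(np.c_[q,np.ones(len(q))]*c['d'].reshape(-1,1))@c['R'].T+c['t']; P[c['d'].ravel()==0]=np.nan
    return P.reshape(400,640,3)
def proj(c,P):
    q=(np.asarray(P,float)-c['t'])@c['R']; q=q[:2]/q[2]; q=q*(1+c['k']*(q@q)); return c['K'][:2,:2]@q+c['K'][:2,2]
def save(c,n,crop=None,s=1):
    p=c['p'][:,:,::-1]
    if crop: p=p[crop[1]:crop[1]+crop[3],crop[0]:crop[0]+crop[2]]
    cv2.imwrite('pics/'+n+'.png',cv2.resize(p,None,fx=s,fy=s))
E
python3 - <<'E'
from h import *
o=manip.get_obs(); print({k:np.round(v,3) for k,v in o.items()})
print(camera_info('wrist'))
for n in ['top','side']:
    c=cam(n); save(c,n+'0',s=1.25); print(n,c['t'].round(3),c['R'].round(2).tolist(),c['K'].tolist(),c['k'])
    for th in ['jig','locating_block','tab_top','gauge_medium','holder_medium','slot_medium','holder_small','holder_large','socket_mouth']:
        for r in nets.place_of(n,th)[:3]:
            a=atd(c,r['xy']); print(n,th,round(r['conf'],2),np.round(r['xy'],0),None if a is None else a.round(3))
E
```

```text
{'clock': np.float64(0.0), 'joint_pos': array([ 1.191,  0.333, -0.065,  1.461,  0.022,  1.35 , -0.088]), 'joint_velocities': array([ 0.   ,  0.001,  0.   ,  0.001, -0.   ,  0.001,  0.002]), 'tau': array([-1.0000e-03, -6.2545e+01,  4.8000e-02, -3.9161e+01,  1.6000e-02,
        1.0000e-02,  0.0000e+00]), 'position': array([ 0.218, -0.585,  0.192]), 'ee_rot': array([ 0.984,  0.177, -0.   , -0.001]), 'ft_force': array([ 0.385, -0.74 , -0.472]), 'torque': array([ 0.006, -0.002, -0.029]), 'grip_width': np.float64(0.997)}
{'camera_matrix': array([[276.40289251,   0.        , 319.51930072],
       [  0.        , 276.40289251, 202.72298579],
       [  0.        ,   0.        ,   1.        ]]), 'k1': -0.012005559121135484, 'T_tool_cam': array([[ 1.84941857e-04, -9.62973968e-01, -2.69594329e-01,
         6.68157722e-02],
       [ 9.99999787e-01,  9.13446561e-06,  6.53372663e-04,
         5.77574716e-04],
       [-6.26718266e-04, -2.69594392e-01,  9.62973764e-01,
        -1.80721005e-01],
       [ 0.00000000e+00,  0.00000000e+00,  0.00000000e+00,
         1.00000000e+00]])}
top [0.406 0.056 1.07
[... 1051 characters left out ...]
977863], [0.0, 0.0, 1.0]] -0.09622548418774199
side jig 0.57 [321. 235.] [0.513 0.134 0.04 ]
side locating_block 0.75 [324. 231.] [0.508 0.125 0.051]
side locating_block 0.67 [322. 230.] [0.514 0.127 0.056]
side tab_top 0.88 [322. 212.] [0.527 0.1   0.093]
side tab_top 0.41 [405. 181.] [ 0.389 -0.246  0.004]
side gauge_medium 0.74 [384. 172.] [ 0.469 -0.255  0.009]
side gauge_medium 0.53 [390. 190.] [ 0.418 -0.176  0.009]
side holder_medium 0.89 [253. 288.] [0.584 0.363 0.03 ]
side slot_medium 0.79 [255. 288.] [0.582 0.361 0.031]
side holder_small 0.71 [290. 304.] [0.479 0.362 0.031]
side holder_large 0.71 [330. 306.] [0.397 0.308 0.007]
side socket_mouth 0.85 [322. 228.] [0.514 0.123 0.058]
```

View pics/top0.png

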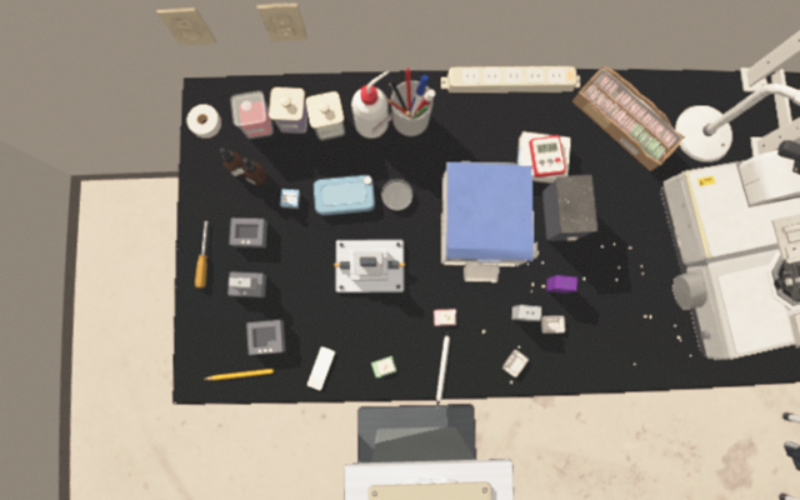

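View pics/side0.png

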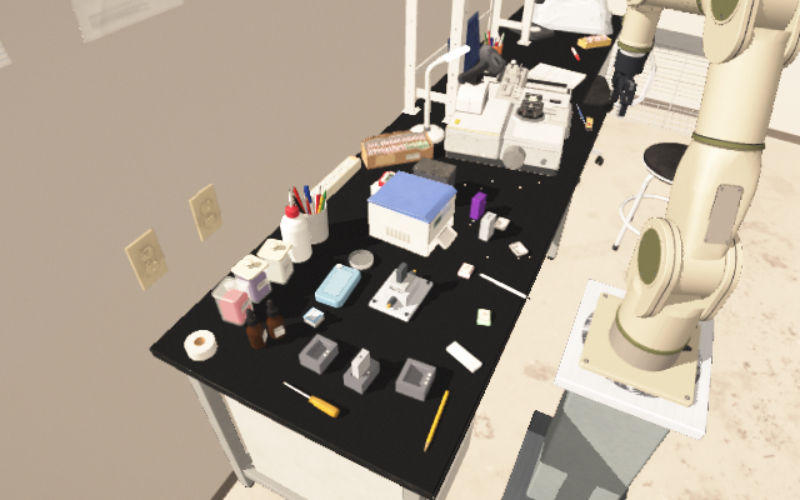

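The pictures show the steel gauge at top (527,313), with a mould beside it at (553,324) and the purple look-alike at (562,283). The jig is at (370,265). The holders run back to front at (248,232), (247,284, gauge stored) and (265,337, apparently three pips).

Run:
```python
from h import *
c=cam('top'); P=cloud(c)
def rect(n,x,y,r,z0,z1):
    m=(np.hypot(P[...,0]-x,P[...,1]-y)<r)&(P[...,2]>z0)&(P[...,2]<z1)
    q=P[m]; (cx,cy),(w,h),a=cv2.minAreaRect((q[:,:2]*1000).astype(np.float32)); print(n,len(q),round(cx,1),round(cy,1),round(w,1),round(h,1),round(a,1),'z',np.percentile(q[:,2],[10,50,90]).round(4))
rect('gauge',.425,-.175,.04,.055,.08)
rect('tab',.522,.1,.04,.083,.11)
rect('should',.522,.1,.05,.05,.062)
rect('socket+',.522,.1,.05,.035,.11)
rect('hback',.595,.34,.06,.022,.04)
rect('hmid',.49,.33,.055,.022,.04)
rect('hfront',.392,.304,.06,.022,.04)
rect('baseplate',.52,.1,.1,.008,.016)
s=cam('side'); 
for n,cc in(('top',c),('side',s)):
  for th in ['mould_a','cassette_0','ice_pack','petri_dish','cover_glass_0']:
    r=nets.place_of(n,th)[:1]
    if r: a=atd(cc,r[0]['xy']);print(n,th,round(r[0]['conf'],2),np.round(r[0]['xy']),a.round(3))
```

```text
gauge 192 429.0 -190.7 40.9 24.0 83.4 z [0.0618 0.0646 0.0671]
tab 88 526.6 103.2 29.2 13.0 89.4 z [0.0901 0.0933 0.0957]
should 305 527.4 103.9 46.7 44.7 88.9 z [0.0543 0.0567 0.0589]
socket+ 737 527.5 97.7 94.5 57.7 88.4 z [0.0391 0.0544 0.0909]
hback 396 596.7 337.0 63.2 51.2 86.6 z [0.0274 0.0312 0.0339]
hmid 322 494.7 338.2 62.4 43.1 85.9 z [0.0279 0.0315 0.034 ]
hfront 430 395.6 301.5 59.6 64.3 5.0 z [0.0285 0.0314 0.034 ]
baseplate 1157 527.1 102.9 127.8 100.3 89.4 z [0.0101 0.0125 0.0149]
top mould_a 0.53 [292. 210.] [0.523 0.105 0.093]
top cassette_0 0.63 [358. 257.] [ 0.417 -0.045  0.013]
top ice_pack 0.64 [276. 159.] [0.657 0.147 0.023]
top petri_dish 0.96 [314. 156.] [0.668 0.054 0.002]
top cover_glass_0 0.62 [233. 161.] [0.655 0.252 0.021]
side mould_a 0.43 [402. 178.] [ 0.403 -0.258  0.002]
side cassette_0 0.46 [373. 218.] [ 0.419 -0.026  0.009]
side ice_pack 0.68 [271. 230.] [0.655 0.167 0.023]
side petri_dish 0.5 [293. 209.] [0.654 0.042 0.003]
side cover_glass_0 0.67 [250. 255.] [0.657 0.271 0.02 ]
```

```bash
cat > plan.py <<'E'
from h import *
def yaw(o):
    x=R.from_quat(o['ee_rot']).as_matrix()[:,0]; return np.degrees(np.arctan2(x[1],x[0]))
def plan(wps,step=.038,tstep=6.9,grip=-1):
    "wps: (x,y,z,yaw_deg of tool x)"
    o=manip.get_obs(); p=np.array(o['position']); a=yaw(o); print('at',p.round(4),'yaw',round(a,2),'t',round(float(o['clock']),2),'w',round(float(o['grip_width']),3),'F',np.round(o['ft_force'],1))
    for w in wps:
        d=np.array(w[:3])-p; da=(w[3]-a+180)%360-180; n=max(1,int(np.ceil(max(np.linalg.norm(d)/step,abs(da)/tstep))))
        print('->',w,n)
        for i in range(n):
            k=n-i; dd=(np.array(w[:3])-p)/k; t=((w[3]-a+180)%360-180)/k
            c,s=np.cos(np.radians(a)),np.sin(np.radians(a)); v=[round(dd[0]*c+dd[1]*s,3),round(dd[0]*s-dd[1]*c,3),round(-dd[2],3),round(-t,1),grip]
            print(v,end=',\n' if k==1 or i%5==4 else ', ')
            p=p+np.array([v[0]*c+v[1]*s,v[0]*s-v[1]*c,-v[2]]); a-=v[3]
E
python3 -c "
from plan import *
plan([(.3,-.38,.192,83.4),(.415,-.215,.19,83.4)])"
```

```text
at [ 0.2183 -0.5857  0.1929] yaw 20.44 t 1.6 w 1.004 F [ 0.6 -0.1 -0.1]
-> (0.3, -0.38, 0.192, 83.4) 10
[np.float64(0.015), np.float64(-0.016), np.float64(0.0), np.float64(-6.3), -1], [np.float64(0.017), np.float64(-0.015), np.float64(0.0), np.float64(-6.3), -1], [np.float64(0.018), np.float64(-0.013), np.float64(0.0), np.float64(-6.3), -1], [np.float64(0.019), np.float64(-0.011), np.float64(0.0), np.float64(-6.3), -1], [np.float64(0.02), np.float64(-0.008), np.float64(0.0), np.float64(-6.3), -1],
[np.float64(0.021), np.float64(-0.006), np.float64(0.0), np.float64(-6.3), -1], [np.float64(0.022), np.float64(-0.004), np.float64(0.0), np.float64(-6.3), -1], [np.float64(0.022), np.float64(-0.002), np.float64(0.0), np.float64(-6.3), -1], [np.float64(0.022), np.float64(0.001), np.float64(0.0), np.float64(-6.3), -1], [np.float64(0.022), np.float64(0.004), np.float64(0.001), np.float64(-6.3), -1],
-> (0.415, -0.215, 0.19, 83.4) 6
[np.float64(0.03), np.float64(0.016), np.float64(0.0), np.float64(0.0), -1], [np.float64(0.029), np.float64(0.016), np.float64(0.0), np.float64(0.0), -1], [np.float64(0.03), np.float64(0.016), np.float64(0.0), np.float64(0.0), -1], [np.float64(0.029), np.float64(0.016), np.float64(0.001), np.float64(0.0), -1], [np.float64(0.03), np.float64(0.016), np.float64(0.0), np.float64(0.0), -1],
[np.float64(0.029), np.float64(0.015), np.float64(0.001), np.float64(0.0), -1],
```

apply_moves(commands=[[0.015,-0.016,0,-6.3,-1],[0.017,-0.015,0,-6.3,-1],[0.018,-0.013,0,-6.3,-1],[0.019,-0.011,0,-6.3,-1],[0.02,-0.008,0,-6.3,-1]])

```text
clock: 2.02
position: [0.2565, -0.4831, 0.1916]
ee_rot: [0.896, 0.443, -0.001, -0.0]
ft_force: [0.5, -0.5, 0.4]
grip_width: 1.001
```

apply_moves(commands=[[0.021,-0.006,0,-6.3,-1],[0.022,-0.004,0,-6.3,-1],[0.022,-0.002,0,-6.3,-1],[0.022,0.001,0,-6.3,-1],[0.022,0.004,0,-6.3,-1]])

```text
clock: 2.43
position: [0.2963, -0.3743, 0.1917]
ee_rot: [0.733, 0.68, -0.002, 0.0]
ft_force: [0.4, 0.1, -0.0]
grip_width: 1.0
```

```bash
sed -i 's/v=\[round(dd\[0\]\*c+dd\[1\]\*s,3),round(dd\[0\]\*s-dd\[1\]\*c,3),round(-dd\[2\],3),round(-t,1),grip\]/v=[round(float(q),n) for q,n in ((dd[0]*c+dd[1]*s,3),(dd[0]*s-dd[1]*c,3),(-dd[2],3),(-t,1))]+[grip]/' plan.py; python3 -c "
from plan import *
plan([(.415,-.215,.19,83.4)])"
```

```text
at [ 0.2963 -0.3743  0.1917] yaw 85.75 t 2.43 w 1.0 F [ 0.4  0.1 -0. ]
-> (0.415, -0.215, 0.19, 83.4) 6
[0.028, 0.018, 0.0, 0.4, -1], [0.028, 0.018, 0.0, 0.4, -1], [0.028, 0.017, 0.0, 0.4, -1], [0.028, 0.017, 0.001, 0.4, -1], [0.029, 0.017, 0.0, 0.4, -1],
[0.029, 0.017, 0.001, 0.3, -1],
```

Tracks well.

apply_moves(commands=[[0.033,0.022,0,0.5,-1],[0.033,0.022,0,0.5,-1],[0.033,0.021,0,0.5,-1],[0.033,0.021,0,0.5,-1],[0.033,0.021,0,0.4,-1]])

```text
clock: 2.85
position: [0.4174, -0.2153, 0.1921]
ee_rot: [0.747, 0.665, -0.003, 0.002]
ft_force: [1.3, -0.9, -1.0]
grip_width: 1.003
```

```bash
cat >> h.py <<'E'
def rect(P,n,x,y,r,z0,z1):
    m=(np.hypot(P[...,0]-x,P[...,1]-y)<r)&(P[...,2]>z0)&(P[...,2]<z1)
    q=P[m]
    if len(q)<5: print(n,'few');return
    (cx,cy),(w,h),a=cv2.minAreaRect((q[:,:2]*1000).astype(np.float32)); print(n,len(q),round(cx,1),round(cy,1),round(w,1),round(h,1),round(a,1),'z',np.percentile(q[:,2],[10,50,90]).round(4))
E
python3 -c "
from plan import *
c=cam('wrist');P=cloud(c);save(c,'w1')
for th in ['gauge_medium','mould_a']:
  for r in nets.place_of('wrist',th)[:3]: print(th,r, atz(c,r['xy'],0).round(3))
rect(P,'g',.429,-.191,.04,.055,.08)
plan([(.429,-.191,.06,83.4)])"
```

```text
gauge_medium {'xy': [367.4, 200.2], 'conf': 0.88} [ 0.479 -0.258  0.   ]
gauge_medium {'xy': [325.2, 157.1], 'conf': 0.74} [ 0.427 -0.192  0.   ]
mould_a {'xy': [316.3, 198.6], 'conf': 0.58} [ 0.408 -0.247  0.   ]
mould_a {'xy': [311.3, 27.3], 'conf': 0.37} [ 0.427 -0.037  0.   ]
g 760 428.1 -190.8 39.0 23.3 83.2 z [0.0626 0.0636 0.0646]
at [ 0.4185 -0.2141  0.192 ] yaw 83.78 t 3.0 w 0.998 F [-0.4 -0.7 -0. ]
-> (0.429, -0.191, 0.06, 83.4) 4
[0.006, 0.002, 0.033, 0.1, -1], [0.006, 0.002, 0.033, 0.1, -1], [0.006, 0.002, 0.033, 0.1, -1], [0.006, 0.002, 0.033, 0.1, -1],
```

View pics/w1.png

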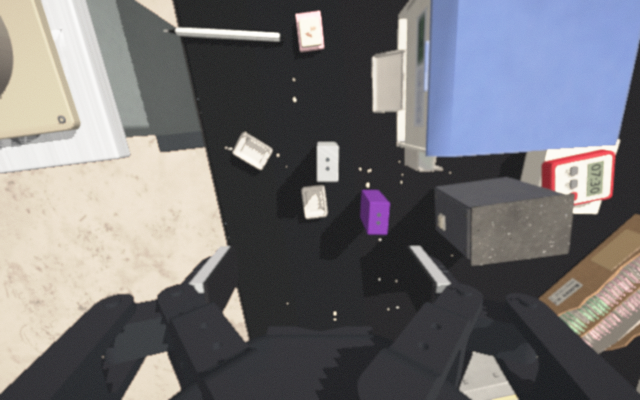

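The gauge with two dots is at (327,160). The purple block at (375,212) and the mould at (316,200) both clear the descent.

apply_moves(commands=[[0.023,0.008,0.01,0.3,-1],[0,0,0.037,0.2,-1],[0,0,0.037,0,-1],[0,0,0.037,0,-1]])

```text
clock: 3.33
position: [0.4342, -0.1981, 0.0757]
ee_rot: [0.749, 0.663, -0.0, 0.01]
ft_force: [1.0, -1.1, -0.3]
grip_width: 0.998
```

```bash
python3 -c "
from plan import *
plan([(.4285,-.191,.034,83.2)])"
```

```text
at [ 0.4342 -0.1981  0.0757] yaw 83.04 t 3.33 w 0.998 F [ 1.  -1.1 -0.3]
-> (0.4285, -0.191, 0.034, 83.2) 2
[0.003, -0.003, 0.021, -0.1, -1], [0.003, -0.004, 0.021, -0.1, -1],
```

apply_moves(commands=[[0.005,-0.005,0.018,0,-1],[0.002,-0.001,0.018,0,-1],[0,0,0.004,0,-1],[0,0,0,0,-1]])

```text
clock: 3.67
position: [0.4222, -0.1932, 0.0266]
ee_rot: [0.751, 0.661, -0.003, 0.005]
ft_force: [0.1, 0.2, 0.7]
grip_width: 0.999
```

```bash
python3 -c "
from plan import *
print(manip.get_obs()['ee_rot'])
plan([(.4285,-.191,.034,83.2)])"
```

```text
[ 0.75051715  0.66082151 -0.00311828  0.00540532]
at [ 0.4222 -0.1932  0.0266] yaw 82.73 t 3.67 w 0.999 F [0.1 0.2 0.7]
-> (0.4285, -0.191, 0.034, 83.2) 1
[0.003, 0.006, -0.007, -0.5, -1],
```

apply_moves(commands=[[0.002,0.006,-0.007,-0.4,-1],[0,0,0,0,-1]])

```text
clock: 3.83
position: [0.4289, -0.1934, 0.0355]
ee_rot: [0.749, 0.663, -0.003, 0.006]
ft_force: [0.5, -0.7, 0.3]
grip_width: 0.998
```

```bash
python3 -c "
from plan import *
print(manip.get_obs()['ee_rot'])
plan([(.4285,-.191,.034,83.2)])"
```

```text
[ 0.74870422  0.66287085 -0.00321841  0.00581895]
at [ 0.4289 -0.1934  0.0355] yaw 83.04 t 3.83 w 0.998 F [ 0.5 -0.7  0.3]
-> (0.4285, -0.191, 0.034, 83.2) 1
[0.002, -0.001, 0.002, -0.2, -1],
```

apply_moves(commands=[[0.002,0,0.002,-0.2,0],[0,0,0,0,1],[0,0,0,0,1],[0,0,0,0,1],[0,0,0,0,1]], squeeze=60)

```text
clock: 4.25
position: [0.4326, -0.1933, 0.0379]
ee_rot: [0.748, 0.664, -0.002, 0.01]
ft_force: [0.4, 0.4, -0.2]
grip_width: 0.303
```

apply_moves(commands=[[0,0,0,0,1],[0,0,-0.01,0,1],[0,0,-0.02,0,1],[0,0,-0.02,0,1]])

```text
clock: 4.58
position: [0.4293, -0.191, 0.0869]
ee_rot: [0.747, 0.664, -0.003, 0.006]
ft_force: [0.1, -0.1, -0.9]
grip_width: -0.003
```

```bash
python3 -c "
from plan import *
print(manip.get_obs()['ee_rot'])
plan([(.435,-.19,.16,83.2),(.40,0.05,.19,86),(.52,.29,.19,86.6),(.597,.337,.15,86.6)])"
```

```text
[ 0.74746301  0.66426904 -0.00309984  0.00600739]
at [ 0.4293 -0.191   0.0869] yaw 83.25 t 4.58 w -0.003 F [ 0.1 -0.1 -0.9]
-> (0.435, -0.19, 0.16, 83.2) 2
[0.001, 0.003, -0.037, 0.0, -1], [0.001, 0.003, -0.036, 0.1, -1],
-> (0.4, 0.05, 0.19, 86) 7
[0.033, -0.009, -0.004, -0.4, -1], [0.034, -0.009, -0.004, -0.4, -1], [0.033, -0.009, -0.004, -0.4, -1], [0.034, -0.008, -0.005, -0.4, -1], [0.034, -0.008, -0.004, -0.4, -1],
[0.034, -0.008, -0.005, -0.4, -1], [0.033, -0.008, -0.004, -0.4, -1],
-> (0.52, 0.29, 0.19, 86.6) 8
[0.031, 0.013, -0.0, -0.1, -1], [0.031, 0.013, -0.0, -0.1, -1], [0.031, 0.013, -0.0, -0.1, -1], [0.031, 0.013, -0.0, -0.1, -1], [0.031, 0.013, -0.0, -0.1, -1],
[0.031, 0.013, -0.0, -0.0, -1], [0.031, 0.013, -0.0, -0.1, -1], [0.03, 0.013, -0.0, -0.0, -1],
-> (0.597, 0.337, 0.15, 86.6) 3
[0.017, 0.025, 0.013, -0.0, -1], [0.017, 0.025, 0.013, -0.0, -1], [0.018, 0.024, 0.014, -0.0, -1],
```

The gripper closed empty: I lifted before the grip had set. Looking again.

apply_moves(commands=[[0,0,-0.03,0,-1],[-0.01,0,-0.03,0,-1],[-0.01,0,-0.02,0,-1],[0,0,0,0,-1]])

```text
clock: 4.92
position: [0.4274, -0.2093, 0.1768]
ee_rot: [0.746, 0.665, -0.002, 0.008]
ft_force: [-0.1, -0.6, 0.2]
grip_width: 0.564
```

```bash
python3 -c "
from plan import *
c=cam('wrist');P=cloud(c);save(c,'w2')
rect(P,'g',.429,-.191,.045,.055,.08)
rect(P,'glow',.429,-.191,.045,.015,.08)
plan([(.429,-.191,.06,83.4)])"
```

```text
g 863 428.0 -191.1 39.8 24.0 82.7 z [0.0625 0.0636 0.0645]
glow 923 427.9 -191.1 39.8 24.0 83.0 z [0.0616 0.0636 0.0645]
at [ 0.4272 -0.2084  0.1753] yaw 83.45 t 4.97 w 0.647 F [0.2 0.5 0.5]
-> (0.429, -0.191, 0.06, 83.4) 4
[0.004, -0.0, 0.029, 0.0, -1], [0.004, -0.0, 0.029, 0.0, -1], [0.005, -0.0, 0.029, 0.0, -1], [0.004, -0.0, 0.028, 0.1, -1],
```

View pics/w2.png

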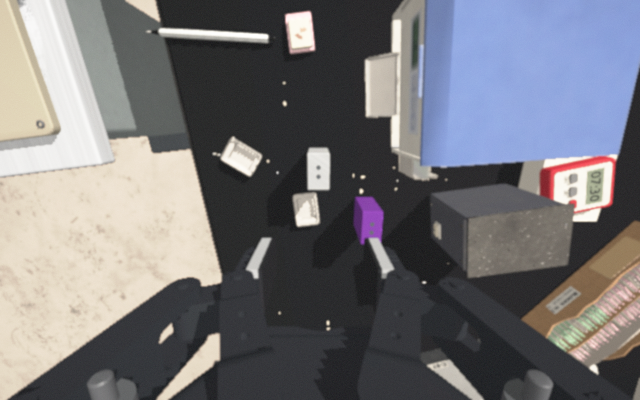

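Gauge untouched at (318,170), upright. Retrying a little lower and waiting for the fingers.

apply_moves(commands=[[0.016,-0.001,0,0,-1],[0,0,0.02,0,-1],[0,0,0.025,0,-1],[0,0,0.025,0,-1],[0,0,0.025,0,-1]])

```text
clock: 5.38
position: [0.4316, -0.1926, 0.0817]
ee_rot: [0.746, 0.666, -0.001, 0.012]
ft_force: [-0.7, 0.1, -0.4]
grip_width: 0.997
```

apply_moves(commands=[[0,0,0.015,0,-1],[0,0,0.01,0,-1],[0,0,0.007,0,-1],[0,0,0,0,-1]])

```text
clock: 5.72
position: [0.4272, -0.1893, 0.0416]
ee_rot: [0.745, 0.667, -0.002, 0.006]
ft_force: [0.2, 1.2, 0.1]
grip_width: 1.003
```

```bash
python3 -c "
from plan import *
plan([(.428,-.191,.030,83.1)])"
```

```text
at [ 0.4272 -0.1893  0.0416] yaw 83.62 t 5.72 w 1.003 F [0.2 1.2 0.1]
-> (0.428, -0.191, 0.03, 83.1) 1
[-0.002, 0.001, 0.012, 0.5, -1],
```

apply_moves(commands=[[-0.002,0.001,0.006,0.5,-1],[0,0,0.005,0,0],[0,0,0,0,1],[0,0,0,0,1],[0,0,0,0,1]], squeeze=60)

```text
clock: 6.13
position: [0.4297, -0.1923, 0.0318]
ee_rot: [0.749, 0.663, -0.002, 0.008]
ft_force: [-0.2, 0.1, 0.4]
grip_width: 0.459
```

apply_moves(commands=[[0,0,0,0,1],[0,0,0,0,1],[0,0,0,0,1],[0,0,0,0,1]])

```text
clock: 6.47
position: [0.4307, -0.1928, 0.0331]
ee_rot: [0.749, 0.663, -0.001, 0.009]
ft_force: [-0.5, -0.5, -0.5]
grip_width: 0.002
```

```bash
python3 -c "
from plan import *
c=cam('wrist');P=cloud(c)
rect(P,'g',.429,-.191,.045,.055,.07)
t=cam('top');Pt=cloud(t);rect(Pt,'gt',.429,-.191,.045,.055,.07)
s=cam('side');
a=cv2.resize(s['p'][110:210,340:440],(380,380));b=cv2.resize(c['p'],(420,262));im=np.zeros((380,800,3),np.uint8);im[:,:380]=a;im[:262,380:]=b
cv2.imwrite('pics/m3.png',im[:,:,::-1])
plan([(.429,-.191,.06,83.4)])"
```

```text
g 1367 429.1 -181.9 21.9 24.1 83.5 z [0.0615 0.0636 0.0644]
gt 73 430.4 -178.6 17.0 22.8 88.1 z [0.0615 0.0648 0.0669]
at [ 0.4305 -0.1928  0.033 ] yaw 83.04 t 6.62 w -0.003 F [-0.1  0.1 -0.8]
-> (0.429, -0.191, 0.06, 83.4) 1
[0.002, -0.002, -0.027, -0.4, -1],
```

View pics/m3.png

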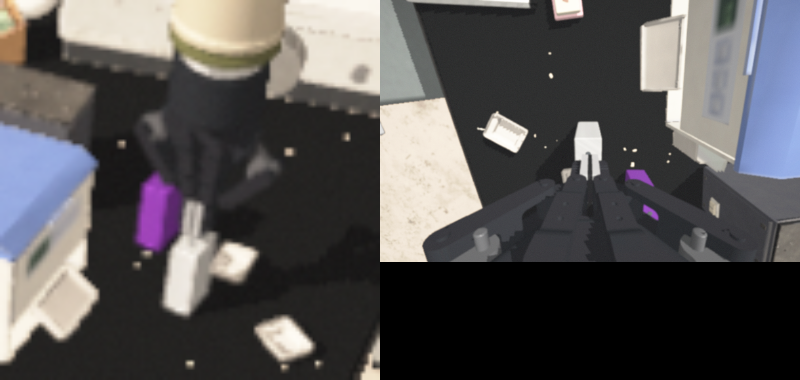

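```bash
python3 -c "
from plan import *
c=cam('wrist');P=cloud(c)
for v in range(190,330,10): print(v,[P[v,u].round(3).tolist() for u in (305,312,318,324)])
print(np.array(camera_info('wrist')['T_tool_cam']).round(3).tolist())
t=cam('top'); print(proj(t,[.43,-.193,.033]),proj(t,[.43,-.193,.064]))
"
```

```text
190 [[0.422, -0.17, 0.016], [0.427, -0.171, 0.016], [0.431, -0.172, 0.016], [0.436, -0.172, 0.016]]
200 [[0.423, -0.17, 0.043], [0.427, -0.171, 0.042], [0.431, -0.171, 0.043], [0.435, -0.172, 0.042]]
210 [[0.424, -0.171, 0.064], [0.428, -0.171, 0.063], [0.431, -0.172, 0.062], [0.434, -0.172, 0.063]]
220 [[0.423, -0.177, 0.064], [0.427, -0.177, 0.064], [0.43, -0.178, 0.063], [0.434, -0.178, 0.064]]
230 [[0.422, -0.183, 0.063], [0.426, -0.183, 0.064], [0.429, -0.184, 0.064], [0.433, -0.184, 0.064]]
240 [[0.421, -0.189, 0.063], [0.426, -0.182, 0.08], [0.43, -0.182, 0.08], [0.433, -0.183, 0.08]]
250 [[0.423, -0.185, 0.085], [0.427, -0.181, 0.093], [0.43, -0.182, 0.093], [0.432, -0.182, 0.094]]
260 [[0.424, -0.181, 0.103], [0.427, -0.181, 0.104], [0.429, -0.182, 0.103], [0.432, -0.182, 0.103]]
270 [[0.425, -0.179, 0.116], [0.427, -0.18, 0.114], [0.429, -0.183, 0.109], [0.432, -0.184, 0.108]]
280 [[0.425, -0.179, 0.122], [0.427, -0.179, 0.123], [0.429, -0.188, 0.108], [0.431, -0.186, 0.113]]
290 [[0.425, -0.18, 0.127], [0.427, -0.183, 0.124], [0.428, -0.193, 0.109], [0.431, -0.187, 0.118]]
300 [[0.426, -0.175, 0.14], [0.426, -0.19, 0.12], [0.427, -0.199, 0.108], [0.431, -0.192, 0.117]]
310 [[0.426, -0.177, 0.142], [0.425, -0.195, 0.119], [0.427, -0.203, 0.109], [0.43, -0.198, 0.116]]
320 [[0.426, -0.18, 0.143], [0.425, -0.199, 0.12], [0.416, -0.298, -0.001], [0.421, -0.298, -0.0]]
[[0.0, -0.963, -0.27, 0.067], [1.0, 0.0, -0.0, -0.001], [0.0, -0.27, 0.963, -0.181], [0.0, 0.0, 0.0, 1.0]]
[421.25387522 249.40018023] [424.42719405 248.98867703]
```

The depth suggests the fingertips sit about 35 mm higher than the reported TCP. I'll raise and measure the tips in the tool frame.

apply_moves(commands=[[0,0,-0.03,0,1],[0,0,-0.03,0,1],[0,0,-0.02,0,1],[0,0,0,0,1]])

```text
clock: 7.05
position: [0.4281, -0.1905, 0.1144]
ee_rot: [0.748, 0.663, -0.002, 0.006]
ft_force: [0.4, -0.3, -0.2]
grip_width: 0.001
```

```bash
python3 -c "
from plan import *
o=manip.get_obs();c=cam('wrist');P=cloud(c)
Q=(P-np.array(o['position']))@R.from_quat(o['ee_rot']).as_matrix()
for v in range(215,300,5): print(v,[(Q[v,u]*1000).round(0).tolist() for u in (308,314,319,324,330)])
s=cam('side'); t=cam('top')
for n,c2 in(('side',s),('top',t)):
  for z in (0,.035): print(n,proj(c2,np.array(o['position'])+[0,0,z]).round(1))
a=cv2.resize(s['p'][100:200,340:440],(400,400));b=cv2.resize(t['p'][200:300,380:480],(400,400))
cv2.imwrite('pics/m4.png',np.hstack([a,b])[:,:,::-1])
print(o['position'],o['ee_rot'])
"
```

```text
215 [[-9.0, -11.0, 50.0], [-9.0, -6.0, 51.0], [-9.0, -1.0, 51.0], [-9.0, 3.0, 50.0], [-9.0, 8.0, 50.0]]
220 [[-14.0, -11.0, 51.0], [-14.0, -6.0, 50.0], [-14.0, -1.0, 51.0], [-14.0, 3.0, 52.0], [-14.0, 8.0, 52.0]]
225 [[-18.0, -11.0, 50.0], [-18.0, -6.0, 51.0], [-19.0, -1.0, 51.0], [-19.0, 3.0, 51.0], [-19.0, 8.0, 51.0]]
230 [[-48.0, -14.0, 114.0], [-48.0, -7.0, 114.0], [-48.0, -2.0, 115.0], [-48.0, 4.0, 115.0], [-48.0, 11.0, 115.0]]
235 [[-54.0, -14.0, 114.0], [-54.0, -7.0, 114.0], [-54.0, -2.0, 115.0], [-54.0, 4.0, 115.0], [-54.0, 11.0, 115.0]]
240 [[10.0, -7.0, -48.0], [10.0, -4.0, -49.0], [10.0, -1.0, -48.0], [10.0, 1.0, -50.0], [10.0, 4.0, -49.0]]
245 [[10.0, -7.0, -55.0], [10.0, -4.0, -54.0], [10.0, -1.0, -54.0], [10.0, 1.0, -54.0], [10.0, 4.0, -54.0]]
250 [[10.0, -6.0, -60.0], [10.0, -3.0, -61.0], [10.0, -1.0, -60.0], [10.0, 1.0, -60.0], [10.0, 4.0, -60.0]]
255 [[10.0, -6.0, -65.0], [10.0, -3.0, -66.0], [10.0, -1.0, -65.0], [10.0, 1.0, -66.0], [10.0, 4.0, -66.0]]
260 [[10.0, -6.0, -70.0], [10.0, -3.0, -71.0], [10.0, -1.0, -71.0], [10.0, 1.0, -71.0], [10.0, 4.0, -70.0]]
265 [[10
[... 195 characters left out ...]
, -80.0]]
275 [[11.0, -5.0, -86.0], [11.0, -3.0, -84.0], [6.0, -1.0, -76.0], [6.0, 1.0, -77.0], [11.0, 3.0, -84.0]]
280 [[11.0, -5.0, -88.0], [9.0, -3.0, -85.0], [3.0, -1.0, -75.0], [6.0, 1.0, -81.0], [11.0, 3.0, -88.0]]
285 [[11.0, -5.0, -92.0], [7.0, -3.0, -85.0], [1.0, -1.0, -76.0], [6.0, 1.0, -84.0], [11.0, 3.0, -92.0]]
290 [[11.0, -5.0, -95.0], [4.0, -3.0, -85.0], [-2.0, -1.0, -76.0], [3.0, 1.0, -83.0], [10.0, 3.0, -94.0]]
295 [[14.0, -5.0, -102.0], [3.0, -3.0, -86.0], [-4.0, -1.0, -76.0], [2.0, 1.0, -84.0], [11.0, 3.0, -98.0]]
side [392.5 160.1]
side [393.9 150.9]
top [428.9 249.2]
top [433.1 248.7]
[ 0.42810758 -0.19045533  0.11437674] [ 0.74846752  0.66314179 -0.00165802  0.00604818]
```

View pics/m4.png

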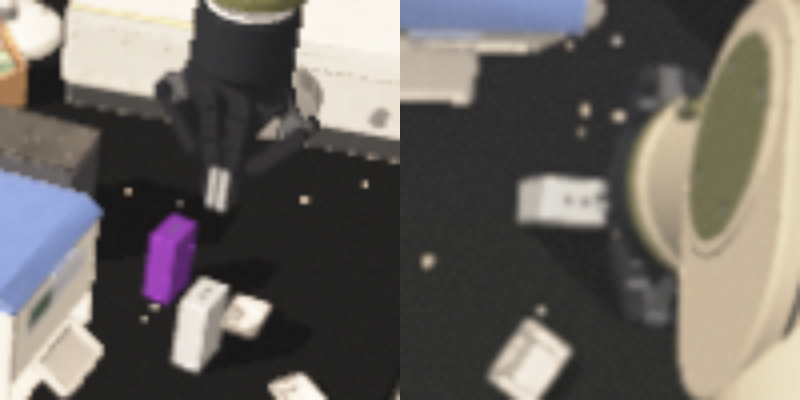

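The tips really are about 30–45 mm behind the reported TCP, in both the side view and the wrist depth. The body is where the text says. I'll go lower, carefully.

apply_moves(commands=[[0,0,0,0,-1],[0,0,0,0,-1],[0,0,0,0,-1],[0,0,0,0,-1],[0,0,0,0,-1]])

```text
clock: 7.62
position: [0.4234, -0.1887, 0.1059]
ee_rot: [0.748, 0.663, -0.004, 0.0]
ft_force: [-0.7, -0.2, -0.4]
grip_width: 0.705
```

apply_moves(commands=[[0,0,0.01,0,-1],[0,0,0.015,0,-1],[0,0,0.02,0,-1],[0,0,0.02,0,-1],[0,0,0.015,0,-1]])

```text
clock: 8.03
position: [0.425, -0.19, 0.0232]
ee_rot: [0.749, 0.663, -0.003, 0.003]
ft_force: [-0.7, 0.1, -0.0]
grip_width: 1.001
```

```bash
python3 -c "
from plan import *
o=manip.get_obs();c=cam('wrist');P=cloud(c)
Q=(P-np.array(o['position']))@R.from_quat(o['ee_rot']).as_matrix()
m=(abs(Q[...,0])<.02)&(Q[...,2]<.0)&(abs(Q[...,1])<.06)&(abs(Q[...,1])>.03)&(Q[...,2]>-.075)
q=Q[m]*1000; print(len(q), np.percentile(q[:,2],[50,90,98,100]) if len(q) else '', q[np.argsort(-q[:,2])[:8]].round(0).tolist())
rect(P,'g',.429,-.191,.045,.055,.07)
plan([(.428,-.191,.003,83.1)])"
```

```text
2299 [-65.6952149  -56.05374428 -52.56410586 -50.77465563] [[-2.0, 42.0, -51.0], [4.0, -44.0, -51.0], [-2.0, -44.0, -51.0], [3.0, -44.0, -51.0], [-5.0, -44.0, -51.0], [4.0, 42.0, -51.0], [-2.0, -44.0, -51.0], [-5.0, 42.0, -51.0]]
g 2964 427.9 -191.0 40.4 24.0 83.3 z [0.0626 0.0637 0.0645]
at [ 0.4232 -0.1893  0.0206] yaw 83.07 t 8.08 w 1.001 F [-2.3  0.5 -3. ]
-> (0.428, -0.191, 0.003, 83.1) 1
[-0.001, 0.005, 0.018, -0.0, -1],
```

Open tips are at −51 mm in the tool frame, so about −38 mm shut: the whole gripper is offset 38 mm from the reported TCP. The reported z for the grasp is therefore about −0.006.

apply_moves(commands=[[0,0.003,0.008,0,-1],[-0.001,0.002,0.008,0,-1],[0,0,0.007,0,-1],[0,0,0.002,0,-1],[0,0,0,0,-1]])

```text
clock: 8.5
position: [0.4268, -0.1902, -0.0079]
ee_rot: [0.748, 0.663, -0.004, -0.001]
ft_force: [0.0, -0.4, -0.4]
grip_width: 1.001
```

```bash
python3 -c "
from plan import *
plan([(.428,-.191,-.006,83.1)])"
```

```text
at [ 0.4268 -0.1902 -0.0079] yaw 83.1 t 8.5 w 1.001 F [ 0.  -0.4 -0.4]
-> (0.428, -0.191, -0.006, 83.1) 1
[-0.001, 0.001, -0.002, 0.0, -1],
```

apply_moves(commands=[[-0.001,0.001,0,0,0],[0,0,0,0,0.2],[0,0,0,0,1],[0,0,0,0,1],[0,0,0,0,1]], squeeze=60)

```text
clock: 8.92
position: [0.4288, -0.1921, -0.0061]
ee_rot: [0.748, 0.663, -0.003, 0.0]
ft_force: [-0.7, -0.5, 0.2]
grip_width: 0.298
```

apply_moves(commands=[[0,0,0,0,1],[0,0,0,0,1],[0,0,0,0,1],[0,0,0,0,1]])

```text
clock: 9.25
position: [0.4287, -0.1922, -0.0059]
ee_rot: [0.748, 0.663, -0.003, 0.001]
ft_force: [0.2, 0.4, -1.1]
grip_width: 0.27
```

apply_moves(commands=[[0,0,-0.015,0,1],[0,0,-0.03,0,1],[0,0,-0.036,0,1],[0,-0.005,-0.036,0,1],[0.01,-0.01,-0.025,0,1]], squeeze=70)

```text
clock: 9.67
position: [0.411, -0.1782, 0.1348]
ee_rot: [0.748, 0.663, -0.005, -0.007]
ft_force: [0.0, -0.2, -2.4]
grip_width: 0.271
```

```bash
python3 -c "
from plan import *
plan([(.40,0.04,.145,86),(.5,.25,.145,86.6),(.59,.275,.145,86.6)],grip=1)"
```

```text
at [ 0.411  -0.1782  0.1348] yaw 83.07 t 9.67 w 0.271 F [ 0.  -0.2 -2.4]
-> (0.4, 0.04, 0.145, 86) 6
[0.036, -0.006, -0.002, -0.5, 1], [0.036, -0.006, -0.002, -0.5, 1], [0.036, -0.006, -0.002, -0.5, 1], [0.036, -0.005, -0.001, -0.5, 1], [0.036, -0.005, -0.002, -0.5, 1],
[0.036, -0.004, -0.001, -0.4, 1],
-> (0.5, 0.25, 0.145, 86.6) 7
[0.031, 0.012, -0.0, -0.1, 1], [0.031, 0.012, -0.0, -0.1, 1], [0.031, 0.012, -0.0, -0.1, 1], [0.031, 0.012, -0.0, -0.1, 1], [0.031, 0.012, -0.0, -0.1, 1],
[0.031, 0.013, -0.0, -0.1, 1], [0.03, 0.013, -0.0, -0.0, 1],
-> (0.59, 0.275, 0.145, 86.6) 3
[0.01, 0.029, -0.0, -0.0, 1], [0.01, 0.029, -0.0, -0.0, 1], [0.01, 0.03, -0.0, -0.0, 1],
```

apply_moves(commands=[[0.03,-0.006,-0.002,-0.5,1],[0.036,-0.006,-0.002,-0.5,1],[0.036,-0.006,-0.002,-0.5,1],[0.036,-0.005,-0.001,-0.5,1],[0.036,-0.004,-0.002,-0.5,1]])

```text
clock: 10.08
position: [0.4033, -0.003, 0.1503]
ee_rot: [0.738, 0.675, -0.004, -0.001]
ft_force: [1.0, -0.7, -1.5]
grip_width: 0.268
```

apply_moves(commands=[[0.035,-0.002,0,-0.4,1],[0.031,0.01,0,-0.1,1],[0.031,0.012,0,-0.1,1],[0.031,0.012,0,-0.1,1],[0.031,0.012,0,-0.1,1]])

```text
clock: 10.5
position: [0.4579, 0.1604, 0.1503]
ee_rot: [0.732, 0.681, -0.004, 0.003]
ft_force: [0.9, -0.9, -2.4]
grip_width: 0.272
```

```bash
python3 -c "
from plan import *
plan([(.5,.25,.145,86.6),(.59,.275,.145,86.6)],grip=1)"
```

```text
at [0.4579 0.1604 0.1503] yaw 85.81 t 10.5 w 0.272 F [ 0.9 -0.9 -2.4]
-> (0.5, 0.25, 0.145, 86.6) 3
[0.031, 0.012, 0.002, -0.3, 1], [0.031, 0.012, 0.002, -0.2, 1], [0.03, 0.012, 0.001, -0.3, 1],
-> (0.59, 0.275, 0.145, 86.6) 3
[0.01, 0.029, 0.0, 0.0, 1], [0.01, 0.03, 0.0, 0.0, 1], [0.011, 0.029, 0.0, 0.0, 1],
```

apply_moves(commands=[[0.03,0.02,0.002,-0.3,1],[0.028,0.025,0.002,-0.2,1],[0.025,0.03,0.001,-0.3,1],[0.015,0.028,0,0,1],[0,0.012,0,0,1]])

```text
clock: 10.92
position: [0.5817, 0.2621, 0.1404]
ee_rot: [0.726, 0.688, -0.005, 0.002]
ft_force: [-0.2, -0.1, -1.4]
grip_width: 0.273
```

apply_moves(commands=[[0,0,0,0,1],[0,0,0,0,1]])

```text
clock: 11.08
position: [0.5826, 0.2631, 0.1377]
ee_rot: [0.726, 0.688, -0.006, 0.0]
ft_force: [-1.2, 1.0, -2.0]
grip_width: 0.268
```

```bash
python3 -c "
from plan import *
o=manip.get_obs();c=cam('wrist');P=cloud(c)
save(c,'w5')
rect(P,'holder',.597,.337,.06,.024,.038)
rect(P,'floor',.597,.337,.03,.0,.014)
for th in ['slot_medium','holder_medium']:
  for r in nets.place_of('wrist',th)[:2]: print(th,r, atz(c,r['xy'],.006).round(3))
Q=(P-np.array(o['position']))@R.from_quat(o['ee_rot']).as_matrix()
m=(abs(Q[...,0])<.03)&(abs(Q[...,1])<.02)&(Q[...,2]>-.07)&(Q[...,2]<.02); q=Q[m]*1000
print(len(q), np.percentile(q,[2,50,98],axis=0).round(1)); f=q[abs(q[:,2]+15)<20]; print(len(f),np.percentile(f,[2,50,98],axis=0).round(1))
plan([(.597,.337,.145,86.6)],grip=1)"
```

```text
holder 2211 597.4 337.0 62.0 51.1 87.0 z [0.0294 0.0305 0.0315]
floor 1131 597.1 337.5 43.3 59.4 87.0 z [0.0046 0.0056 0.0067]
slot_medium {'xy': [331.9, 117.8], 'conf': 0.66} [0.598 0.336 0.006]
holder_medium {'xy': [331.0, 118.3], 'conf': 0.6} [0.597 0.336 0.006]
5475 [[-17.6 -16.9 -70. ]
 [ 10.1  -0.7 -68.9]
 [ 20.7  16.3 -14.2]]
518 [[ 20.  -12.4 -34.5]
 [ 20.5  -1.3 -22.7]
 [ 20.9  10.2  -8.2]]
at [0.5824 0.2619 0.1387] yaw 86.84 t 11.23 w 0.267 F [-0.4 -1.3 -3. ]
-> (0.597, 0.337, 0.145, 86.6) 3
[0.025, 0.003, -0.002, 0.1, 1], [0.025, 0.004, -0.002, 0.1, 1], [0.026, 0.003, -0.002, 0.0, 1],
```

View pics/w5.png

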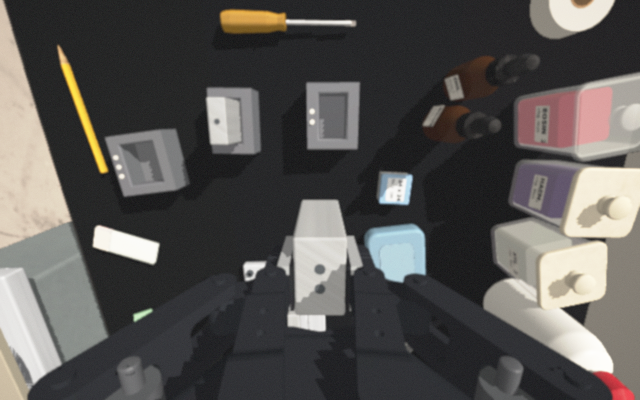

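The medium holder with two pips is at (331,117) and matches the clouds: (0.597, 0.337), yaw 87°. The gauge is held upright. Moving over the slot.

apply_moves(commands=[[0.025,0.004,0,0,1],[0.025,0.004,0.01,0,1],[0.02,0.003,0.025,0,1],[0.004,0,0.03,0,1],[0,0,0.02,0,1]])

```text
clock: 11.65
position: [0.6003, 0.3335, 0.06]
ee_rot: [0.729, 0.685, -0.0, 0.005]
ft_force: [0.2, -0.3, -3.1]
grip_width: 0.27
```

apply_moves(commands=[[0,0,0,0,1]])

```text
clock: 11.73
position: [0.598, 0.3321, 0.0566]
ee_rot: [0.728, 0.685, -0.003, 0.005]
ft_force: [-0.1, -0.3, -3.1]
grip_width: 0.271
```

```bash
python3 -c "
from plan import *
print(manip.get_obs()['ee_rot'].round(4));plan([(.598,.3365,.04,86.9)],grip=1)"
```

```text
[ 0.7283  0.6853 -0.0028  0.0051]
at [0.598  0.3321 0.0566] yaw 86.51 t 11.73 w 0.271 F [-0.1 -0.3 -3.1]
-> (0.598, 0.3365, 0.04, 86.9) 1
[0.004, -0.0, 0.017, -0.4, 1],
```

apply_moves(commands=[[0.004,0,0.004,-0.4,1],[0,0,0.003,0,1],[0,0,0,0,1]])

```text
clock: 11.98
position: [0.5984, 0.3349, 0.0525]
ee_rot: [0.726, 0.688, -0.002, 0.006]
ft_force: [-0.8, -0.6, -3.4]
grip_width: 0.274
```

```bash
python3 -c "
from plan import *
print(manip.get_obs()['ee_rot'].round(4));plan([(.598,.3365,.03,86.9)],grip=1)"
```

```text
[ 0.726   0.6876 -0.0021  0.0059]
at [0.5984 0.3349 0.0525] yaw 86.88 t 11.98 w 0.274 F [-0.8 -0.6 -3.4]
-> (0.598, 0.3365, 0.03, 86.9) 1
[0.002, -0.001, 0.022, -0.0, 1],
```

apply_moves(commands=[[0.002,-0.0005,0.008,0,1],[0,0,0.008,0,1],[0,0,0.004,0,1],[0,0,0,0,1]])

```text
clock: 12.32
position: [0.6003, 0.3366, 0.0347]
ee_rot: [0.727, 0.687, 0.0, 0.007]
ft_force: [0.2, -0.1, -2.6]
grip_width: 0.269
```

```bash
python3 -c "
from plan import *
print(manip.get_obs()['ee_rot'].round(4));plan([(.598,.3365,.0,86.9)],grip=1)"
```

```text
[7.268e-01 6.869e-01 5.000e-04 7.000e-03]
at [0.6003 0.3366 0.0347] yaw 86.76 t 12.32 w 0.269 F [ 0.2 -0.1 -2.6]
-> (0.598, 0.3365, 0.0, 86.9) 1
[-0.0, -0.002, 0.035, -0.1, 1],
```

apply_moves(commands=[[0,-0.002,0.003,-0.1,1],[0,0,0.005,0,1],[0,0,0.005,0,1]])

```text
clock: 12.57
position: [0.5989, 0.3368, 0.0218]
ee_rot: [0.726, 0.687, 0.001, 0.007]
ft_force: [0.5, -0.9, -2.0]
grip_width: 0.267
```

```bash
python3 -c "
from plan import *
plan([(.598,.3365,.0,86.9)],grip=1)"
```

```text
at [0.5989 0.3368 0.0218] yaw 86.84 t 12.57 w 0.267 F [ 0.5 -0.9 -2. ]
-> (0.598, 0.3365, 0.0, 86.9) 1
[-0.0, -0.001, 0.022, -0.1, 1],
```

Entering the slot (underside about 0.028) with no contact force.

apply_moves(commands=[[0,-0.001,0.005,0,1],[0,0,0.006,0,1],[0,0,0.006,0,1]])

```text
clock: 12.82
position: [0.598, 0.3368, 0.0031]
ee_rot: [0.726, 0.687, 0.001, 0.007]
ft_force: [-0.1, -0.5, -1.2]
grip_width: 0.266
```

apply_moves(commands=[[0,0,0.004,0,1],[0,0,0.003,0,1]])

```text
clock: 12.98
position: [0.5982, 0.3367, 0.0001]
ee_rot: [0.727, 0.687, 0.001, 0.008]
ft_force: [-16.2, -14.1, 45.9]
grip_width: 0.27
```

On the floor at the expected depth. Releasing.

apply_moves(commands=[[0,0,-0.001,0,1],[0,0,0,0,0.2],[0,0,0,0,-1],[0,0,0,0,-1],[0,0,0,0,-1]])

```text
clock: 13.4
position: [0.599, 0.3376, 0.0023]
ee_rot: [0.727, 0.687, 0.002, 0.008]
ft_force: [-0.2, -0.2, -1.4]
grip_width: 0.812
```

apply_moves(commands=[[0,0,0,0,-1],[0,0,0,0,-1],[0,0,-0.01,0,-1],[0,0,-0.02,0,-1],[0,0,-0.03,0,-1]])

```text
clock: 13.82
position: [0.5948, 0.3353, 0.057]
ee_rot: [0.726, 0.687, -0.003, 0.007]
ft_force: [0.0, -0.7, 0.0]
grip_width: 0.997
```

apply_moves(commands=[[0,0,-0.038,0,-1],[-0.01,0,-0.038,0,-1],[-0.03,0,-0.02,0,-1],[-0.03,0,0,0,-1],[0,0,0,0,-1]])

```text
clock: 14.23
position: [0.5902, 0.2692, 0.1679]
ee_rot: [0.724, 0.689, 0.001, 0.007]
ft_force: [0.7, -0.6, -0.2]
grip_width: 0.999
```

```bash
python3 -c "
from plan import *
c=cam('wrist');P=cloud(c);save(c,'w6')
rect(P,'gauge',.597,.337,.035,.06,.08)
rect(P,'gsmall',.495,.338,.035,.06,.08)
rect(P,'tab',.526,.103,.035,.085,.1)
plan([(.527,.103,.14,89)])"
```

```text
gauge 1066 597.1 337.9 39.3 23.8 87.3 z [0.0687 0.0696 0.0705]
gsmall 786 495.9 338.0 39.2 16.5 86.9 z [0.0669 0.0695 0.0704]
tab 10 522.3 116.2 2.5 1.2 60.8 z [0.0863 0.0902 0.0932]
at [0.5898 0.272  0.1685] yaw 87.25 t 14.28 w 1.0 F [-0.7  0.7  0.8]
-> (0.527, 0.103, 0.14, 89) 5
[-0.034, -0.011, 0.006, -0.3, -1], [-0.034, -0.011, 0.006, -0.4, -1], [-0.034, -0.011, 0.005, -0.3, -1], [-0.035, -0.012, 0.006, -0.4, -1], [-0.034, -0.012, 0.005, -0.3, -1],
```

View pics/w6.png

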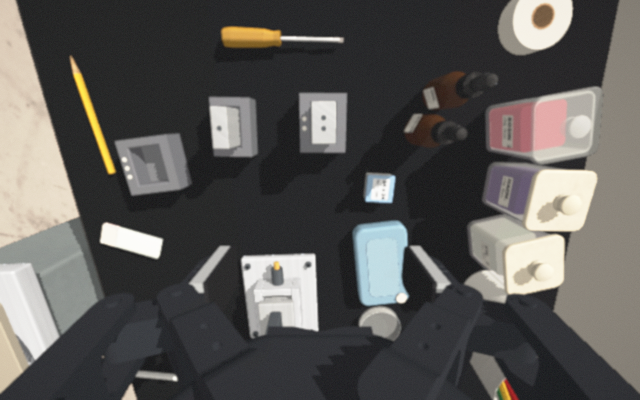

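The gauge is home, with its top at 0.0696, at (323,123) in the two-pip holder. Now the tab, at about (277,300).

apply_moves(commands=[[-0.038,-0.011,0.004,-0.4,-1],[-0.04,-0.011,0.004,-0.4,-1],[-0.04,-0.011,0.003,-0.4,-1],[-0.04,-0.012,0.004,-0.4,-1],[-0.04,-0.01,0.004,-0.4,-1]])

```text
clock: 14.7
position: [0.5244, 0.0859, 0.1496]
ee_rot: [0.704, 0.711, 0.005, 0.003]
ft_force: [1.4, 0.9, 0.3]
grip_width: 0.994
```

apply_moves(commands=[[-0.03,-0.008,0,0,-1],[0,0,0,0,-1]])

```text
clock: 14.87
position: [0.5141, 0.0466, 0.148]
ee_rot: [0.706, 0.708, 0.002, 0.003]
ft_force: [0.5, -0.8, 0.2]
grip_width: 0.996
```

```bash
python3 -c "
from plan import *
c=cam('wrist');P=cloud(c)
rect(P,'tab',.5265,.103,.035,.087,.1)
rect(P,'should',.5265,.103,.045,.051,.061)
rect(P,'base',.5265,.103,.1,.008,.016)
rect(P,'sock',.5265,.103,.06,.037,.044)
plan([(.5265,.103,.1,89.2)])"
```

```text
tab 608 527.8 102.3 29.7 14.1 88.4 z [0.0915 0.0926 0.0935]
should 1742 528.3 102.0 49.6 43.9 89.8 z [0.0545 0.0556 0.0565]
base 5752 527.9 101.9 129.1 100.4 89.1 z [0.0105 0.0116 0.0127]
sock 1602 527.8 102.1 70.2 58.3 88.9 z [0.0386 0.0396 0.0405]
at [0.5145 0.0492 0.1483] yaw 90.22 t 14.92 w 1.0 F [ 0.4 -0.1  0.1]
-> (0.5265, 0.103, 0.1, 89.2) 2
[0.027, 0.006, 0.024, 0.5, -1], [0.027, 0.006, 0.024, 0.5, -1],
```

apply_moves(commands=[[0.027,0.007,0.02,0.5,-1],[0.024,0.006,0.025,0.5,-1],[0.002,0,0.02,0,-1],[0,0,0.01,0,-1],[0,0,0,0,-1]])

```text
clock: 15.33
position: [0.5306, 0.1088, 0.0732]
ee_rot: [0.712, 0.702, 0.005, 0.004]
ft_force: [-0.6, 0.6, 0.4]
grip_width: 0.999
```

```bash
python3 -c "
from plan import *
print(manip.get_obs()['ee_rot'].round(4));plan([(.528,.102,.024,89.1)])"
```

```text
[0.7118 0.7023 0.0054 0.0043]
at [0.5306 0.1088 0.0732] yaw 89.23 t 15.33 w 0.999 F [-0.6  0.6  0.4]
-> (0.528, 0.102, 0.024, 89.1) 2
[-0.003, -0.001, 0.025, 0.1, -1], [-0.004, -0.002, 0.024, 0.0, -1],
```

apply_moves(commands=[[-0.005,-0.002,0.01,0,-1],[-0.002,0,0.015,0,-1],[0,0,0.014,0,-1],[0,0,0.006,0,-1],[0,0,0,0,-1]])

```text
clock: 15.75
position: [0.5303, 0.1022, 0.028]
ee_rot: [0.711, 0.703, 0.007, 0.005]
ft_force: [-0.4, -0.1, -0.3]
grip_width: 0.998
```

```bash
python3 -c "
from plan import *
print(manip.get_obs()['ee_rot'].round(4));plan([(.5285,.102,.024,89.1)])"
```

```text
[0.7111 0.703  0.0067 0.0052]
at [0.5303 0.1022 0.028 ] yaw 89.34 t 15.75 w 0.998 F [-0.4 -0.1 -0.3]
-> (0.5285, 0.102, 0.024, 89.1) 1
[-0.0, -0.002, 0.004, 0.2, -1],
```

apply_moves(commands=[[0,-0.0015,0.004,0.2,-1],[0,0,0,0,0],[0,0,0,0,0.3],[0,0,0,0,1],[0,0,0,0,1]], squeeze=50)

```text
clock: 16.17
position: [0.5299, 0.1018, 0.0256]
ee_rot: [0.713, 0.701, 0.007, 0.006]
ft_force: [-0.6, 1.3, -0.3]
grip_width: 0.452
```

```bash
python3 -c "
from plan import *
print(manip.get_obs()['ee_rot'].round(4));plan([(.5285,.102,.024,89.1)])"
```

```text
[0.7129 0.7012 0.0075 0.0061]
at [0.5299 0.1018 0.0256] yaw 89.05 t 16.17 w 0.452 F [-0.6  1.3 -0.3]
-> (0.5285, 0.102, 0.024, 89.1) 1
[0.0, -0.001, 0.002, -0.0, -1],
```

apply_moves(commands=[[0,-0.001,0.001,0,1],[0,0,0,0,1],[0,0,0,0,1],[0,0,0,0,1],[0,0,0,0,1]])

```text
clock: 16.58
position: [0.5293, 0.102, 0.0253]
ee_rot: [0.713, 0.701, 0.008, 0.006]
ft_force: [0.4, 0.7, 0.1]
grip_width: 0.155
```

apply_moves(commands=[[0,0,0,0,1],[0,0,0,0,1],[0,0,0,0,1]])

```text
clock: 16.83
position: [0.5293, 0.102, 0.0253]
ee_rot: [0.713, 0.701, 0.008, 0.006]
ft_force: [0.7, 0.2, 0.4]
grip_width: 0.154
```

Gripped the tab. Rocking left (tool +x), rising slightly with the arc.

apply_moves(commands=[[0.002,0,-0.0003,0,1],[0.002,0,-0.0003,0,1],[0.002,0,-0.0004,0,1],[0.002,0,-0.0004,0,1]])

```text
clock: 17.17
position: [0.5293, 0.102, 0.0253]
ee_rot: [0.715, 0.699, 0.003, 0.009]
ft_force: [0.9, -6.9, -1.2]
grip_width: 0.158
```

apply_moves(commands=[[0.006,0,-0.001,0,1],[0.006,0,-0.001,0,1]])

```text
clock: 17.33
position: [0.5291, 0.1049, 0.0258]
ee_rot: [0.717, 0.697, -0.002, 0.012]
ft_force: [-1.9, -17.9, 2.3]
grip_width: 0.156
```

apply_moves(commands=[[0.008,0,-0.001,0,1],[0.008,0,-0.001,0,1]])

```text
clock: 17.5
position: [0.5292, 0.1105, 0.0265]
ee_rot: [0.719, 0.694, -0.009, 0.016]
ft_force: [-3.2, -12.0, 4.7]
grip_width: 0.157
```

```bash
cat > tilt.py <<'E'
from plan import *
o=manip.get_obs(); M=R.from_quat(o['ee_rot']).as_matrix(); g=np.array(o['position'])-.057*M[:,2]
print('grip',(g*1000).round(1),'toolz',M[:,2].round(4),'yaw',round(yaw(o),2),'F',o['ft_force'].round(1),'M',o['torque'].round(2),'t',o['clock'],'w',o['grip_width'].round(3))
E
python3 tilt.py
```

```text
Traceback (most recent call last):
  File "tilt.py", line 3, in <module>
    print('grip',(g*1000).round(1),'toolz',M[:,2].round(4),'yaw',round(yaw(o),2),'F',o['ft_force'].round(1),'M',o['torque'].round(2),'t',o['clock'],'w',o['grip_width'].round(3))
                                                                                                                                                        ^^^^^^^^^^^^^^^^^^^^^
AttributeError: 'float' object has no attribute 'round'
```

apply_moves(commands=[[0.007,0,-0.001,0,1]])

```text
clock: 17.58
position: [0.5291, 0.114, 0.0269]
ee_rot: [0.72, 0.693, -0.011, 0.017]
ft_force: [-1.6, -8.1, 1.4]
grip_width: 0.157
```

```bash
cat > tilt.py <<'E'
from plan import *
o=manip.get_obs(); M=R.from_quat(o['ee_rot']).as_matrix(); g=np.array(o['position'])-.057*M[:,2]
print('grip',(g*1000).round(1),'toolz',M[:,2].round(4),'yaw',round(yaw(o),2),'F',np.round(o['ft_force'],1),'M',np.round(o['torque'],2),'t',round(float(o['clock']),2),'w',round(float(o['grip_width']),3))
c=cam('wrist');P=cloud(c)
def slope(n,x0,x1,y0,y1,z0,z1):
    m=(P[...,0]>x0)&(P[...,0]<x1)&(P[...,1]>y0)&(P[...,1]<y1)&(P[...,2]>z0)&(P[...,2]<z1); q=P[m]
    if len(q)<20: print(n,'few',len(q));return
    for _ in range(4):
        A=np.c_[q[:,:2]-[.528,.102],np.ones(len(q))]; s=np.linalg.lstsq(A,q[:,2],rcond=None)[0]; r=abs(A@s-q[:,2]); q=q[r<max(.002,2*np.median(r))]
    print(n,len(q),'dz/dx',s[0].round(3),'dz/dy',s[1].round(3),'z at centre',s[2].round(4),'y',np.percentile(q[:,1],[2,98]).round(4),'x',np.percentile(q[:,0],[2,98]).round(4))
import sys
dz=float(sys.argv[1]) if len(sys.argv)>1 else 0
slope('shoulder',.509,.547,.09,.155,.0465+dz,.066+dz)
slope('wallrim',.503,.555,.06,.14,.037,.0425)
save(c,'tilt_last')
E
python3 tilt.py
```

```text
grip [528.7 116.3  83.8] toolz [ 0.0074 -0.0407 -0.9991] yaw 87.81 F [-1.6 -8.1  1.4] M [-2.26  0.43  0.09] t 17.58 w 0.157
shoulder 1579 dz/dx -0.002 dz/dy -0.213 z at centre 0.0603 y [0.1174 0.1348] x [0.5095 0.5465]
wallrim 1022 dz/dx -0.001 dz/dy -0.015 z at centre 0.04 y [0.1056 0.1374] x [0.5033 0.5549]
```

Lean left measured at 0.21 rad, with the right ridge past its catch. Now leaning right while raising.

apply_moves(commands=[[-0.007,0,-0.004,0.3,1],[-0.007,0,-0.004,0.3,1]])

```text
clock: 17.8
position: [0.5279, 0.1042, 0.0346]
ee_rot: [0.722, 0.691, -0.01, 0.016]
ft_force: [4.3, 5.7, -11.9]
grip_width: 0.155
```

```bash
python3 tilt.py
```

```text
grip [527.5 106.3  91.5] toolz [ 0.0076 -0.0362 -0.9993] yaw 87.45 F [  4.3   5.7 -11.9] M [ 1.8  -1.27  0.23] t 17.8 w 0.155
shoulder 1746 dz/dx 0.009 dz/dy -0.119 z at centre 0.0654 y [0.107  0.1278] x [0.5096 0.5464]
wallrim 1505 dz/dx -0.001 dz/dy -0.006 z at centre 0.0398 y [0.0924 0.1372] x [0.5038 0.5549]
```

apply_moves(commands=[[-0.008,0,-0.0005,-0.3,1],[-0.008,0,0,-0.3,1]])

```text
clock: 18.02
position: [0.5281, 0.0925, 0.038]
ee_rot: [0.718, 0.696, -0.006, 0.014]
ft_force: [-1.3, 7.5, -0.3]
grip_width: 0.156
```

```bash
python3 tilt.py .008
```

```text
grip [527.4  94.1  95. ] toolz [ 0.011  -0.0288 -0.9995] yaw 88.18 F [-1.3  7.5 -0.3] M [2.03 0.26 0.06] t 18.02 w 0.156
shoulder 2116 dz/dx 0.009 dz/dy 0.048 z at centre 0.0688 y [0.0957 0.1214] x [0.5096 0.5464]
wallrim 1749 dz/dx 0.001 dz/dy -0.002 z at centre 0.0396 y [0.0835 0.137 ] x [0.5037 0.5547]
```

apply_moves(commands=[[-0.008,0,0.001,-0.3,1],[-0.008,0,0.001,-0.3,1]])

```text
clock: 18.23
position: [0.5281, 0.0801, 0.0382]
ee_rot: [0.713, 0.701, -0.003, 0.013]
ft_force: [0.2, 7.8, -2.5]
grip_width: 0.157
```

```bash
python3 tilt.py .008
```

```text
grip [527.3  81.4  95.2] toolz [ 0.0136 -0.0226 -0.9997] yaw 88.96 F [ 0.2  7.8 -2.5] M [ 1.95 -0.04 -0.02] t 18.23 w 0.157
shoulder 1020 dz/dx 0.011 dz/dy 0.075 z at centre 0.0721 y [0.0903 0.1179] x [0.5096 0.5464]
wallrim 1894 dz/dx -0.001 dz/dy -0.004 z at centre 0.0397 y [0.0761 0.137 ] x [0.5037 0.5547]
```

```bash
python3 tilt.py .013; python3 -c "
from h import *
t=cam('top');s=cam('side')
a=cv2.resize(s['p'][180:270,270:370],(444,400));b=cv2.resize(cv2.imread('pics/tilt_last.png')[150:330,200:440],(350,262));im=np.zeros((400,794,3),np.uint8);im[:,:444]=a[:,:,::-1];im[:262,444:]=b
cv2.imwrite('pics/m7.png',im)"
```

```text
grip [527.4  80.2  95.1] toolz [ 0.0135 -0.023  -0.9996] yaw 88.93 F [0.1 7.1 0.8] M [2.17 0.3  0.07] t 18.28 w 0.156
shoulder 2188 dz/dx 0.016 dz/dy 0.295 z at centre 0.0738 y [0.091  0.1153] x [0.5096 0.5464]
wallrim 1935 dz/dx -0.0 dz/dy -0.002 z at centre 0.0396 y [0.0758 0.137 ] x [0.5035 0.5548]
```

View pics/m7.png

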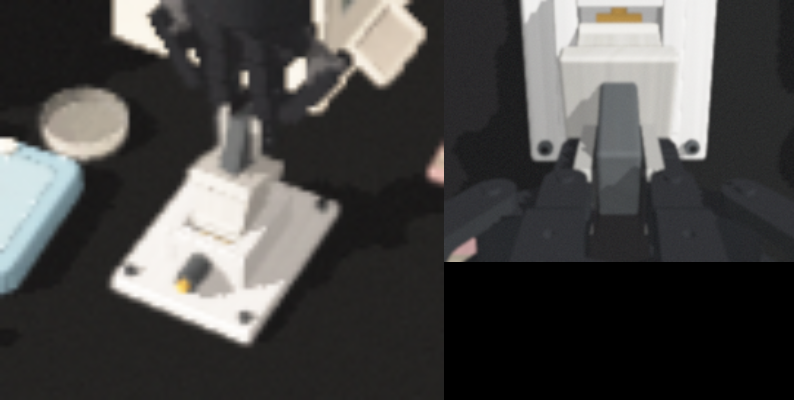

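Leaning right by about 0.29 rad with the foot still in the socket, both ridges past. Bringing it upright inside the socket before lifting.

apply_moves(commands=[[0.007,0,-0.001,0,1],[0.007,0,-0.001,0,1],[0.007,0,-0.001,0,1]], squeeze=35)

```text
clock: 18.68
position: [0.5288, 0.0942, 0.0413]
ee_rot: [0.716, 0.698, -0.007, 0.016]
ft_force: [-3.8, -15.5, 11.4]
grip_width: 0.15
```

```bash
python3 tilt.py .011
```

```text
grip [528.1  96.1  98.2] toolz [ 0.0122 -0.0331 -0.9994] yaw 88.54 F [ -3.8 -15.5  11.4] M [-3.44  1.04  0.09] t 18.68 w 0.15
shoulder 2117 dz/dx 0.01 dz/dy 0.171 z at centre 0.0726 y [0.0976 0.1276] x [0.5095 0.5465]
wallrim 1346 dz/dx -0.001 dz/dy -0.009 z at centre 0.04 y [0.0864 0.137 ] x [0.5036 0.5549]
```

apply_moves(commands=[[0.007,0,0,0,1],[0.007,0,0,0,1],[0.006,0,0,0,1]])

```text
clock: 18.98
position: [0.5294, 0.1009, 0.0437]
ee_rot: [0.719, 0.694, -0.017, 0.023]
ft_force: [-5.3, -12.0, 13.7]
grip_width: 0.151
```

```bash
python3 tilt.py .010
```

```text
grip [529.  104.2 100.6] toolz [ 0.0079 -0.0576 -0.9983] yaw 87.99 F [ -5.3 -12.   13.7] M [-3.04  1.78  0.12] t 18.98 w 0.151
shoulder 940 dz/dx 0.0 dz/dy -0.014 z at centre 0.0754 y [0.1043 0.1322] x [0.5094 0.5465]
wallrim 1206 dz/dx -0.004 dz/dy -0.031 z at centre 0.0406 y [0.1235 0.1372] x [0.5038 0.5546]
```

```bash
python3 tilt.py .016
```

```text
grip [529.  104.9 100.7] toolz [ 0.0081 -0.0578 -0.9983] yaw 88.03 F [ -6.9 -16.6  15.6] M [-4.35  1.79  0.1 ] t 19.03 w 0.154
shoulder 2116 dz/dx 0.004 dz/dy 0.058 z at centre 0.075 y [0.1065 0.132 ] x [0.5095 0.5464]
wallrim 1218 dz/dx -0.003 dz/dy -0.058 z at centre 0.0415 y [0.1239 0.1372] x [0.5038 0.5545]
```

apply_moves(commands=[[0.007,0,0,0,1],[0.007,0,0,0,1]])

```text
clock: 19.25
position: [0.5296, 0.1056, 0.0449]
ee_rot: [0.721, 0.692, -0.024, 0.028]
ft_force: [-7.4, -15.1, 18.2]
grip_width: 0.16
```

```bash
python3 tilt.py .016
```

```text
grip [529.3 109.8 101.8] toolz [ 0.0043 -0.0736 -0.9973] yaw 87.62 F [ -7.4 -15.1  18.2] M [-3.85  2.2   0.09] t 19.25 w 0.16
shoulder 2015 dz/dx -0.003 dz/dy -0.01 z at centre 0.0767 y [0.1108 0.1343] x [0.5097 0.5468]
wallrim 1147 dz/dx -0.004 dz/dy -0.091 z at centre 0.0426 y [0.1249 0.1372] x [0.5039 0.554 ]
```

Block upright (−0.01) but pressed to the left wall. Recentring, then lifting out.

apply_moves(commands=[[-0.003,0,-0.001,0,1],[-0.003,0,-0.002,0,1],[-0.001,0,-0.004,0,1],[0,0,-0.005,0,1]], squeeze=50)

```text
clock: 19.63
position: [0.5284, 0.0998, 0.0581]
ee_rot: [0.721, 0.692, -0.025, 0.028]
ft_force: [-0.5, -0.5, -2.8]
grip_width: 0.155
```

```bash
python3 tilt.py .025
```

```text
grip [528.3 104.1 114.9] toolz [ 0.0029 -0.0759 -0.9971] yaw 87.63 F [-0.5 -0.5 -2.8] M [ 0.16 -0.02  0.02] t 19.63 w 0.155
shoulder 1962 dz/dx -0.003 dz/dy -0.017 z at centre 0.0899 y [0.1048 0.1282] x [0.5095 0.5464]
wallrim 1290 dz/dx -0.001 dz/dy -0.008 z at centre 0.0398 y [0.1147 0.1371] x [0.5036 0.5543]
```

Free: the force is just its weight, and it stands upright within 0.02 rad. Raising a bit more.

apply_moves(commands=[[-0.001,0,-0.004,0,1],[-0.001,0,-0.005,0,1],[0,0,-0.003,0,1],[0,0,0,0,1],[0,0,0,0,1]])

```text
clock: 20.1
position: [0.5292, 0.1002, 0.0735]
ee_rot: [0.721, 0.692, -0.024, 0.029]
ft_force: [-0.1, 0.1, -3.1]
grip_width: 0.153
```

apply_moves(commands=[[0,0,0,0,1],[0,0,0,0,1],[0,0,0,0,1]])

```text
clock: 20.35
position: [0.529, 0.1003, 0.0732]
ee_rot: [0.721, 0.692, -0.024, 0.029]
ft_force: [0.2, 0.1, -2.6]
grip_width: 0.157
```

```bash
python3 tilt.py .042; python3 -c "
from h import *
o=manip.get_obs();print(o['clock'],np.abs(o['joint_velocities']).max())
t=cam('top');s=cam('side');P=cloud(t)
rect(P,'gauge',.597,.337,.035,.06,.08);rect(P,'gsmall',.495,.338,.035,.06,.08)
a=cv2.resize(s['p'][180:280,270:370],(400,400));b=cv2.resize(s['p'][240:340,230:330],(400,400))
cv2.imwrite('pics/m8.png',np.hstack([a,b])[:,:,::-1])"
```

```text
grip [528.7 104.5 130.1] toolz [ 0.0055 -0.0743 -0.9972] yaw 87.69 F [ 0.2  0.1 -2.6] M [0.18 0.02 0.03] t 20.35 w 0.157
shoulder 2002 dz/dx 0.001 dz/dy -0.016 z at centre 0.105 y [0.1052 0.1288] x [0.5095 0.5464]
wallrim 1184 dz/dx -0.0 dz/dy -0.005 z at centre 0.0398 y [0.1106 0.1371] x [0.5035 0.5545]
20.4 0.0024176457603543172
gauge 181 597.1 337.4 38.6 25.1 87.8 z [0.0676 0.0703 0.0729]
gsmall 125 494.0 337.8 37.8 15.9 88.4 z [0.0676 0.0706 0.0731]
```

View pics/m8.png

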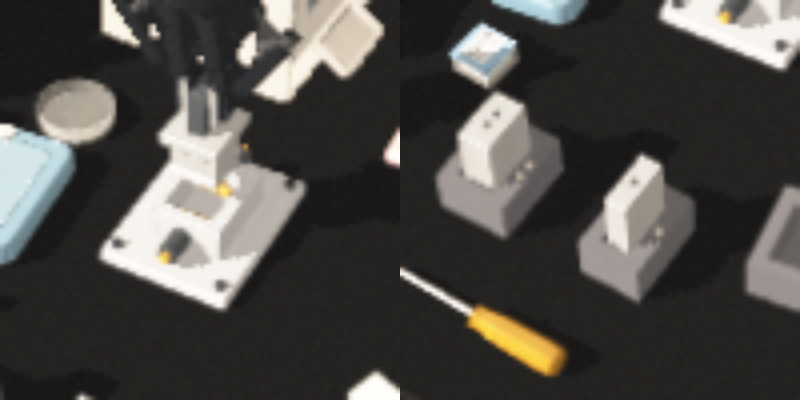

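The block hangs clear above the socket, around (200,170) in the left half. The gauge sits in the two-pip holder, around (495,150). Handing in.

```bash
python3 -c "
from workcell import workorder
print(workorder.hand_in())"
```

```text
the job is handed in; nothing more can be done
None
```

The job is done and handed in at about 20.5 s: the medium gauge is back in its holder and the locating block is out of its socket, still gripped.

- **Gauge:** It stands upright in the two-pip holder and has been let go. Its top measures 0.0696 m from the wrist camera and 0.0703 m from the top camera; fully home is 0.070 m. It met the slot floor with about 46 N through the fingers, which I backed off before opening.
- **Locating block:** I rocked it left to about 0.21 rad, then right to about 0.29 rad, with its foot still in the socket. I brought it upright inside the socket and lifted it out.
- **Final state:** The block is upright within about 0.016 rad. Its underside is about 21 mm above the socket top. It is at rest, and the only force on the tool is roughly its own weight (2.6 N).
- **Other things on the bench:** In the last views I saw nothing else disturbed. I measured only the small gauge, which had moved no more than the measuring error.

Two things went wrong or disagreed:
- **Missed grasps:** The first two grasps closed on nothing. The real fingertips turned out to be about 38 mm behind the reported TCP; I measured that from the wrist depth and side camera and corrected for it.
- **Tool tilt:** The tool ended tilted about 0.075 rad to the side from the pushing. The block itself is upright in the grip.

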